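# Close a tub of cuttings and stow it under the rack

## Robot

A 7-joint arm with a two-finger parallel gripper is mounted at the origin on the work surface. World frame = base frame: x ahead of the robot, y to its left, z up, the work surface at z = 0. Lengths are in m, angles in rad, forces in N, time in s.
With the tool pointing down it reaches from about 0.35 to 0.775 m from the base axis. Payload 3.1 kg.
Tool frame: the origin (TCP) lies between the finger pads; the fingertips stand 19 mm ahead of it and the grasp point (between the pads) is the TCP; y points along the fingers, z is the direction in which the jaws open and shut, and the axes are right-handed (so a half turn about y gives the same grasp; the last joint's range is limited). The gripper opens to 85 mm and grips with 20 to 120 N. Pads are 22 mm wide; open, the fingers measure 114 mm over their backs; the gripper's body (76 mm by 85 mm) begins 54 mm behind the grasp point. The pads swing forward as they close: fully open they stand 13 mm farther back than shut.
Start: joints at [-1.26, 0.311, 0.014, 1.512, -0.004, 1.319, -0.027], TCP at [0.19, 0.516, 0.25] pointing down, gripper open.
Joint ranges: [-2.7, 2.7], [-0.3, 1.91], [-1.27, 1.3], [0.12, 2.57], [-1.44, 4.58], [0.2, 2.03], [-3.05, 3.05]. Speed limits (rad/s): [2.79, 2.79, 3.14, 3.14, 3.14, 3.14, 3.14].

## Interface

Orientations are given as a rotation vector (axis times angle).
In Python, from cell import * gives the robot as it stands.
- The arm moves only by the tool carry_out, never from a script. Its argument "increments" is a list of rows, each a list of 7 numbers: the closure in counts, from 0 (fully open) to 255 (shut), then the shift along the world's x, y, z in m, then the turn, a rotation vector about the world's x, y, z in rad. A call has 1 to 12 rows; each row is the pose to reach, as a shift and turn from the pose measured when the call began; what a row does not reach only later rows make up. A row lasts 1/8 s, in which the tool goes at most 62.5 mm and 10.7 degrees, less where a joint would pass 70% of its speed; a pose out of reach is approached as far as the arm can. A call with a gripper value outside its range is refused whole. The fingers move at their own pace and stop on an object; "newtons" is the grip in N (left out, the last holds). Time passes only in rows, so rows that repeat a pose let the fingers close. It gives the time, the measured TCP pose, the force and the opening at its end, in the units of the state.
- get_state(): the state, without advancing time (a new reading comes with each control period).
- grab_frame(name): name is "side" or "top"; returns a dict with "frame" (400x640x3 uint8, red, green, blue), "intrinsics" (3x3 intrinsics, pixels), "R" (3x3) and "t" (3): a world point X has camera coordinates R X + t. Camera axes: x right, y down, z forward; pixel columns grow to the right and rows downward; lengths in m; the calibration is good to about 2 mm. A picture is of the moment at which its call begins. There is no depth.
- job_done(): hands the job in, once; it reports no verdict.
Trained networks look in a picture, given as the dict that the camera call returned (one of the last four; its "shot" number tells which), for a name from the list of things; names that differ only in an ending like _2 or _b are one class to them, and where a whole thing is asked for, a point or a joint stands for the part that bears it (a point fixed in the world has none). Each returns a list of dicts, best first, with "confidence" (0 to 1); they miss things now and then, are a little off and sometimes report something else, mostly with a low value. They report only what shows in the picture. A call takes as long as a camera call. They do not tell look-alikes from the thing itself.
- find_in(query, picture): "xy" ([column, row] in pixels, amid what is visible of it).
- trace(query, picture): "region" (400x640 bool, what is visible of it) and "xy" ([column, row] in pixels, amid what is visible of it).
The state is a dict: "time": time; "q": joint angles; "dq": joint speeds; "tau": joint torques, N m; "ee_pos": TCP position; "ee_rot": TCP orientation; "ft_force": force on the tool from outside, world axes, zero at the start; "ft_torque": the same for the moment, N m; "finger_gap": opening from 0.0 (shut) to 1.0 (fully open).
Only numpy, scipy, OpenCV 4.12 (cv2) and the standard library are available. Lean on these libraries where they do the work, as an engineer would, in place of code of your own. Each camera call takes 0.05 s, during which the arm holds its last target. There are 200 camera calls.

## Task

Put the loose lid on the open tub of cuttings and press it down until both spring clips snap over it. Then slide the closed tub squarely under the middle of the low steel rack, one of its flat sides leading, until it meets the stop rail there, without bumping the rack's deck. Leave the pot, the log and the carton as they are.

Things in the scene. Friction and masses are not known exactly. Their poses are not given: they have to be found in the camera images.
- tub: Open white plastic tub with brown sticks in it, loose, about 0.35 kg. 130 mm along its x, 150 mm along its y, walls 50 mm high, 4 mm thick; origin in the middle of its underside, z up. A grey spring clip stands in the middle of each y end; its two x faces are plain flat walls. With the lid snapped on, it can be lifted by the lid's rib.
- lid: Loose white lid, 90 g: plate 130 (x) by 150 (y) by 5 mm; on top a central grip rib 18 mm thick in x, 70 mm long in y, top 33 mm above the plate's underside; below, a rounded rim 117 by 137 mm, 7 mm deep, with 2.5 mm play in the tub's mouth. Origin: middle of the plate's underside, 7 mm above the bench at first. Snapped on, it is 50 mm above the tub's origin, axes parallel (either way round).
- clip_left (a joint): Outward slide (m) of the clip on the tub's +y end: 0 at rest and again once snapped over the lid, about 0.004 to 0.007 as the lid passes, at most 0.010. Clip 30 mm wide, 72 mm high, reaching 82 mm from the tub's middle; its inward nose has a sloping top and a flat underside 55.5 mm up, tip 70.5 mm from the middle.
- clip_right (a joint): The same for the clip on the tub's -y end. Pressing the lid down past both clips takes about 10 to 18 N in all.
- rack: Low dark steel rack fixed to the bench, open towards the robot. Origin on the bench under the middle of the deck's front edge; x points inward, y left, z up. Opening 310 mm wide between the posts. Stop rail 30 mm high along y, near face at x = 85 mm: a tub square against it has its origin at x = 20 mm and sticks out 45 mm in front of the deck.
- deck: The rack's deck (overhang), a steel plate 360 mm wide, 12 mm thick, underside 95 mm above the bench (a closed tub is 83 mm high), from x = 0 to 180 mm in the rack's frame; its origin and axes are the rack's. Small cartons stand on it from x = 100 mm on, up to 145 mm above the bench.
- pot: Bystander: terracotta pot, 100 mm across and 90 mm high, loose; origin in the middle of its underside.
- log: Bystander: upright piece of log, 60 mm across and 70 mm high, loose; origin in the middle of its underside.
- carton: Bystander: open cardboard carton 240 by 260 mm and 150 mm high with two flaps, fixed; origin in the middle of its underside.
There are look-alikes about, which are no part of the job. Leave any black or turquoise look-alike of the lid alone.

How it is judged:
By the outcome, as a careful person would: the job done as asked, in the order asked, and still so for the second after the job is handed in, with the robot touching nothing.
It also fails if it takes over 58 s, if anything falls off the work surface, if the arm or the gripper's body presses on something with over 40 N, if the wrist force passes 120 N, or if a joint passes its speed limit or range.

## Working session

There is one attempt and no reset: what is moved stays moved. The work goes in short steps, Python scripts to look and compute and a tool call to move; the robot and the scene stay as the last step left them, time stands still between calls to the robot, and variables do not carry over. Pictures are saved under pics/ and viewed, about 8 in all and at most 12, crops included, and the job is handed in when it is done.

Besides the shell and the picture viewer there is one more tool, called by a JSON object that holds its "api" and its "payload", one argument or row to a line. carry_out: Moves the arm, as the interface text tells. Its arguments: {"type":"object","properties":{"increments":{"type":"array"},"newtons":{"type":"number"}},"required":["increments"]}

```bash
mkdir -p pics; ls
cat > h.py <<'E'
from cell import *
import numpy as np, cv2
def snap(name,tag):
    p=grab_frame(name); cv2.imwrite(f"pics/{tag}.png",p["frame"][:,:,::-1]); return p
def proj(p,X):
    c=np.asarray(X)@np.array(p["R"]).T+p["t"]; u=c@np.array(p["intrinsics"]).T; return u[...,:2]/u[...,2:]
def ray(p,uv,z):
    K=np.array(p["intrinsics"]);R=np.array(p["R"]);t=np.array(p["t"])
    uv=np.atleast_2d(uv).astype(float)
    d=np.c_[uv,np.ones(len(uv))]@np.linalg.inv(K).T@R; c=-R.T@t
    return c+d*((z-c[2])/d[:,2])[:,None]
E
python3 - <<'E'
from h import *
a=snap("top","t0");b=snap("side","s0")
s=get_state();print(s["time"],s["ee_pos"],s["ee_rot"],s["ft_force"])
for p in(a,b):
    print("cam",-np.array(p["R"]).T@p["t"])
    for q in["tub","lid","rack","pot","log","carton"]:
        print(q,[(np.round(r["xy"]),round(r["confidence"],2),np.round(ray(p,r["xy"],.05)[0],3)) for r in find_in(q,p)])
E
```

```text
pics
0.1 [0.18979308 0.51555104 0.24932273] [-1.55517225  0.2770652  -0.27660684] [-0.66291199 -0.24448042 -0.6103116 ]
cam [ 0.33715026 -0.01145438  1.5843445 ]
tub [(array([258., 203.]), 0.72, array([0.437, 0.187, 0.05 ]))]
lid [(array([392., 257.]), 0.93, array([ 0.222, -0.307,  0.05 ])), (array([368., 136.]), 0.93, array([ 0.681, -0.236,  0.05 ])), (array([469., 208.]), 0.88, array([ 0.396, -0.606,  0.05 ])), (array([360., 198.]), 0.74, array([ 0.445, -0.194,  0.05 ]))]
rack [(array([285., 126.]), 0.91, array([0.727, 0.08 , 0.05 ])), (array([256., 200.]), 0.59, array([0.448, 0.195, 0.05 ]))]
pot [(array([419., 167.]), 0.72, array([ 0.555, -0.424,  0.05 ])), (array([285., 122.]), 0.44, array([0.743, 0.08 , 0.05 ]))]
log [(array([423., 218.]), 0.79, array([ 0.364, -0.431,  0.05 ]))]
carton [(array([159., 200.]), 0.8, array([0.458, 0.552, 0.05 ]))]
cam [ 0.1702146  -1.19293021  1.11565242]
tub [(array([298., 170.]), 0.64, array([0.418, 0.17 , 0.05 ]))]
lid [(array([272., 268.]), 0.94, array([ 0.23 , -0.347,  0.05 ])), (array([343., 335.]), 0.88, array([ 0.397, -0.638,  0.05 ])), (array([386., 232.]), 0.69, array([ 0.668, -0.268,  0.05 ])), (array([323., 234.]), 0.55, array([ 0.438, -0.229,  0.05 ]))]
rack [(array([374., 168.]), 0.8, array([0.757, 0.115, 0.05 ]))]
pot [(array([366., 266.]), 0.74, array([ 0.543, -0.409,  0.05 ]))]
log [(array([313., 276.]), 0.62, array([ 0.357, -0.411,  0.05 ]))]
carton [(array([288., 119.]), 0.79, array([0.454, 0.608, 0.05 ]))]
```

View pics/t0.png

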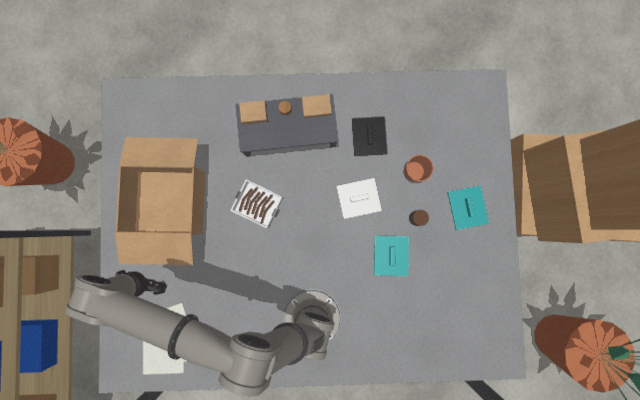

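View pics/s0.png

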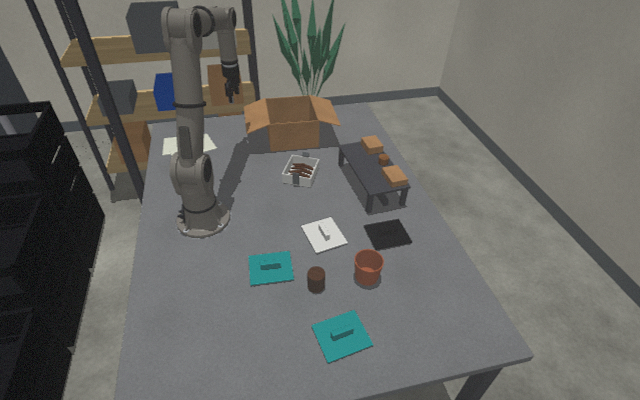

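```bash
cat > fit.py <<'E'
from h import *
from scipy.optimize import minimize
def box(x0,x1,y0,y1,z0,z1): return np.array([[x,y,z] for x in(x0,x1) for y in(y0,y1) for z in(z0,z1)])
LID=[box(-.065,.065,-.075,.075,0,.005),box(-.009,.009,-.035,.035,.005,.033)]
TUB=[box(-.065,.065,-.075,.075,0,.05),box(-.015,.015,.071,.082,0,.072),box(-.015,.015,-.082,-.071,0,.072)]
DECK=[box(0,.18,-.18,.18,.095,.107)]
S=8
def render(p,parts,v,z):
    c,s=np.cos(v[2]),np.sin(v[2]);R=np.array([[c,-s,0],[s,c,0],[0,0,1]])
    m=np.zeros((400*S,640*S),np.uint8)
    for b in parts:
        uv=proj(p,b@R.T+[v[0],v[1],z])
        h=cv2.convexHull(((uv+.5)*S).astype(np.float32)).astype(np.int32)
        cv2.fillConvexPoly(m,h,255)
    return cv2.resize(m,(640,400),interpolation=cv2.INTER_AREA)/255.
def best(q,p,xyz):
    r=[r for r in trace(q,p) if np.linalg.norm(r["xy"]-proj(p,np.array(xyz)))<22]
    return r[0]["region"].astype(float) if r else None
def fit(pm,parts,v0,z):
    f=lambda v:sum(np.abs(render(p,parts,v,z)-m).sum()/m.sum() for p,m in pm)
    r=None
    for y in v0[2]:
        o=minimize(f,[v0[0],v0[1],y],method="Nelder-Mead",options=dict(initial_simplex=np.array([v0[0],v0[1],y])+np.array([[0,0,0],[.01,0,0],[0,.01,0],[0,0,.15]]),xatol=2e-4,fatol=1e-4,maxiter=90))
        if r is None or o.fun<r.fun:r=o
    return np.round(r.x,4),round(r.fun,3)
E
python3 - <<'E'
from fit import *
P=[grab_frame("top"),grab_frame("side")]
for q,parts,c,z,ys in[("lid",LID,(.444,-.2,.01),.007,(.1,.3)),("tub",TUB,(.43,.18,.03),0,(1.1,-.5,.5,-1.1))]:
    pm=[(p,best(q,p,c)) for p in P]
    print(q,[None if m is None else m.sum() for _,m in pm])
    pm=[x for x in pm if x[1] is not None]
    for sub in(pm,pm[:1],pm[1:]): 
        if sub: print(fit(sub,parts,(c[0],c[1],ys),z))
f=P[0]["frame"];g=P[1]["frame"]
a=cv2.resize(f[85:235,225:395],None,fx=4.6,fy=4,interpolation=cv2.INTER_CUBIC)
cv2.imwrite("pics/c1.png",cv2.resize(f[85:235,225:395],None,fx=4,fy=4,interpolation=cv2.INTER_CUBIC)[:,:,::-1])
cv2.imwrite("pics/c2.png",cv2.resize(g[125:260,265:425],None,fx=4.4,fy=4.4,interpolation=cv2.INTER_CUBIC)[:,:,::-1])
E
```

```text
lid [np.float64(1328.0), np.float64(993.0)]
(array([ 0.4476, -0.193 ,  0.202 ]), np.float64(0.123))
(array([ 0.449 , -0.1952,  0.1936]), np.float64(0.046))
(array([ 0.4458, -0.1912,  0.1791]), np.float64(0.05))
tub [np.float64(1499.0), np.float64(935.0)]
(array([ 0.4362,  0.1942, -0.4775]), np.float64(0.103))
(array([ 0.437 ,  0.1928, -0.4856]), np.float64(0.041))
(array([ 0.4363,  0.1971, -0.4746]), np.float64(0.045))
```

View pics/c1.png

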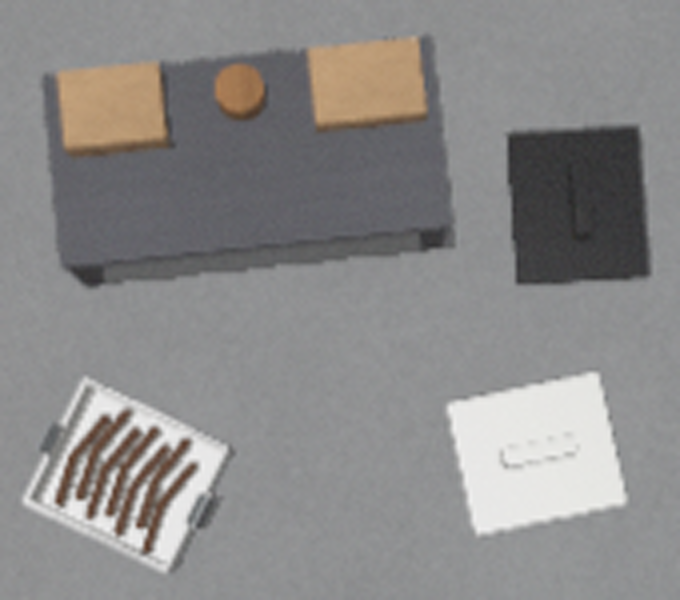

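View pics/c2.png

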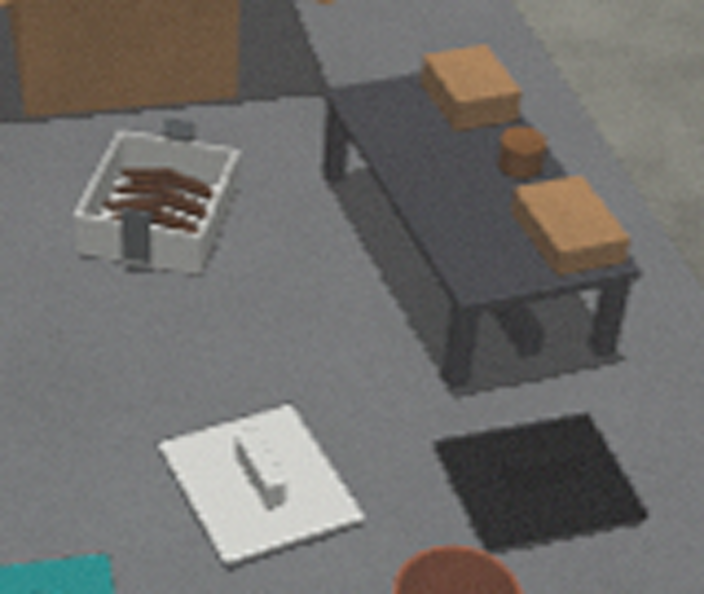

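Run:
```python
from fit import *
from scipy.optimize import least_squares
from scipy.spatial.transform import Rotation as Ro
a=grab_frame("top");b=grab_frame("side")
def up(c,s,o): return (np.array(c)+.5)/s-.5+np.array(o)
tp=up([(63,265),(448,225),(45,75),(432,38)],4,(225,85)); tm=np.array([[0,.18],[0,-.18],[.18,.18],[.18,-.18]])
sp=up([(328,93),(460,300),(636,270)],4.4,(265,125)); sm=np.array([[0,.18],[0,-.18],[.18,-.18]])
def pr(v,p,m):
    c,s=np.cos(v[2]),np.sin(v[2]); w=m@np.array([[c,s],[-s,c]])+v[:2]
    return proj(p,np.c_[w,np.full(len(w),.107)])
for u in((1,0),(0,1),(1,1)):
    r=least_squares(lambda v:np.r_[u[0]*(pr(v,a,tm)-tp).ravel(),u[1]*(pr(v,b,sm)-sp).ravel()],[.65,.08,.1]);print(np.round(r.x,4),np.round(r.fun,1))
for p in(a,b):
    m=[x for x in trace("rack",p)][0]["region"];cv2.imwrite("/tmp/m.png",m*255)
    print(m.sum())
print(Ro.from_rotvec(get_state()["ee_rot"]).as_matrix().round(3), get_state()["q"])
```

```text
[0.6359 0.0632 0.0745] [-0.9  0.4  1.4  0.7 -0.8 -0.5  0.3 -0.6 -0.  -0.   0.   0.   0.   0. ]
[0.6364 0.0681 0.0646] [-0.  -0.   0.   0.  -0.  -0.  -0.  -0.  -0.5 -1.7 -0.5  1.1  1.   0. ]
[0.6356 0.0644 0.0712] [-1.3  0.3  1.1  0.9 -0.9 -0.6  0.1 -0.4 -0.7 -1.2 -0.1  1.7  1.3  0.4]
4985
2700
[[ 0.938  0.     0.345]
 [-0.345  0.     0.938]
 [ 0.    -1.     0.   ]] [-1.25968353  0.31086041  0.01401344  1.51152607 -0.00439422  1.31921197
 -0.02721553][ WARN:0@4.140] global loadsave.cpp:1063 imwrite_ Unsupported depth image for selected encoder is fallbacked to CV_8U.
```

{"api": "carry_out", "payload": {
  "increments": [
    [0,0.21,-0.31,0.0,0,0,-0.3],
    [0,0.21,-0.31,0.0,0,0,-0.3],
    [0,0.21,-0.31,0.0,0,0,-0.6],
    [0,0.21,-0.31,0.0,0,0,-0.6],
    [0,0.21,-0.31,0.0,0,0,-0.9],
    [0,0.21,-0.31,0.0,0,0,-1.03],
    [0,0.257,-0.709,-0.05,0,0,-1.03],
    [0,0.257,-0.709,-0.05,0,0,-1.03],
    [0,0.257,-0.709,-0.05,0,0,-1.03],
    [0,0.257,-0.709,-0.05,0,0,-1.03],
    [0,0.257,-0.709,-0.05,0,0,-1.03],
    [0,0.257,-0.709,-0.05,0,0,-1.03]
  ],
  "newtons": 60
}}

```text
time: 2.7
ee_pos: [0.4439, -0.165, 0.2042]
ee_rot: [-1.291, 1.068, -1.069]
ft_force: [0.5, 0.3, -0.1]
finger_gap: 1.0
```

```bash
cat >> h.py <<'E'
from scipy.spatial.transform import Rotation as Ro
def st():
    s=get_state();M=Ro.from_rotvec(s["ee_rot"]).as_matrix()
    print("t",s["time"],"pos",np.round(s["ee_pos"],4),"jaw",round(np.arctan2(M[1,2],M[0,2]),4),"toolY",M[:,1].round(3),"F",np.round(s["ft_force"],1),"gap",s["finger_gap"],"q",np.round(s["q"],2)); return s
E
python3 - <<'E'
from fit import *
st()
# deck edges in top view: gradient along normal
p=grab_frame("top");g=cv2.GaussianBlur(p["frame"].astype(np.float32).mean(2),(0,0),.8)
def rf(v,xs,ys): 
    c,s=np.cos(v[2]),np.sin(v[2]);w=np.c_[xs,ys]@np.array([[c,s],[-s,c]])+v[:2];return np.c_[w,np.full(len(w),.107)]
v=np.array([.6356,.0644,.0712])
for it in range(4):
    D=np.linspace(-.012,.012,49);res=[];J=[]
    for ax,xs,ys in[("b",np.full(12,.18),np.linspace(-.06,.06,12)),("l",np.linspace(.02,.17,20),np.full(20,.18)),("r",np.linspace(.02,.17,20),np.full(20,-.18)),("f",np.zeros(40),np.linspace(-.12,.12,40))]:
        L=[]
        for x,y in zip(xs,ys):
            q=proj(p,rf(v,x+D*(ax in"bf"),y+D*(ax in"lr"))).astype(np.float32)
            I=cv2.remap(g,q[None,:,0],q[None,:,1],cv2.INTER_CUBIC)[0];G=np.abs(np.gradient(I));L.append(D[G.argmax()] if G.max()>1 else np.nan)
        L=np.array(L);o=(ys if ax in"bf" else xs);k=~np.isnan(L)
        pf=np.polyfit(o[k],L[k],1) if k.sum()>5 else None
        print(ax,k.sum(),"med",np.round(np.nanmedian(L),4),"slope",None if pf is None else pf.round(3))
    break
E
```

```text
t 2.7 pos [ 0.4439 -0.165   0.2042] jaw 0.1892 toolY [ 0.002  0.    -1.   ] F [ 0.5  0.3 -0.1] gap 0.9995000619939894 q [-0.31  0.22  0.75  1.81 -0.16  1.17  0.68]
b 12 med 0.0 slope [-0.011 -0.   ]
l 20 med -0.0008 slope [-0.02  0.  ]
r 20 med 0.0 slope [ 0.067 -0.004]
f 30 med 0.003 slope [-0.01   0.003]
```

{"api": "carry_out", "payload": {
  "increments": [
    [0,0.0036,-0.028,-0.05,0,0,0],
    [0,0.0036,-0.028,-0.1,0,0,0],
    [0,0.0036,-0.028,-0.14,0,0,0],
    [0,0.0036,-0.028,-0.16,0,0,0],
    [0,0.0036,-0.028,-0.17,0,0,0],
    [0,0.0036,-0.028,-0.17,0,0,0],
    [255,0.0036,-0.028,-0.17,0,0,0],
    [255,0.0036,-0.028,-0.17,0,0,0],
    [255,0.0036,-0.028,-0.17,0,0,0],
    [255,0.0036,-0.028,-0.17,0,0,0],
    [255,0.0036,-0.028,-0.17,0,0,0],
    [255,0.0036,-0.028,-0.17,0,0,0]
  ],
  "newtons": 60
}}

```text
time: 4.25
ee_pos: [0.4467, -0.2047, 0.0347]
ee_rot: [-1.294, 1.072, -1.088]
ft_force: [0.3, 1.3, 5.3]
finger_gap: 0.203
```

```bash
python3 -c "
from h import *
st()"
```

```text
t 4.25 pos [ 0.4467 -0.2047  0.0347] jaw 0.1758 toolY [ 0.003 -0.011 -1.   ] F [0.3 1.3 5.3] gap 0.2032929125967884 q [-0.12  0.5   0.66  1.96 -0.4   0.81  0.93]
```

{"api": "carry_out", "payload": {
  "increments": [
    [255,0,0,0.04,0,0,0],
    [255,0,0,0.08,0,0,0],
    [255,0,0,0.1,0,0,0],
    [255,0,0,0.1,0,0,0]
  ]
}}

```text
time: 4.75
ee_pos: [0.4473, -0.205, 0.1356]
ee_rot: [-1.293, 1.07, -1.089]
ft_force: [0.3, 0.7, -1.6]
finger_gap: 0.197
```

Run:
```python
from fit import *
st()
P=[snap("top","t1"),snap("side","s1")]
a=cv2.resize(P[0]["frame"][120:260,290:430],(560,560),interpolation=cv2.INTER_CUBIC)
b=cv2.resize(P[1]["frame"][140:300,250:390],(490,560),interpolation=cv2.INTER_CUBIC)
cv2.imwrite("pics/c3.png",cv2.resize(np.hstack([a,b]),(800,427))[:,:,::-1])
```

```text
t 4.75 pos [ 0.4473 -0.205   0.1356] jaw 0.176 toolY [ 0.006 -0.012 -1.   ] F [ 0.3  0.7 -1.6] gap 0.19728849868781634 q [-0.21  0.35  0.75  1.86 -0.27  1.02  0.82]
```

View pics/c3.png

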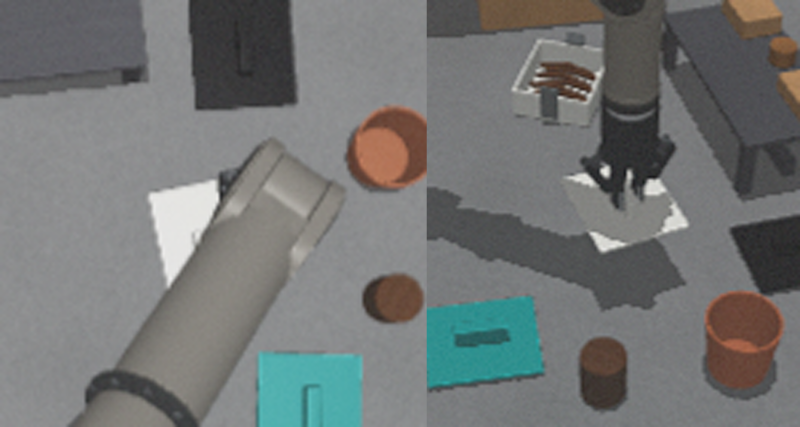

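{"api": "carry_out", "payload": {
  "increments": [
    [255,-0.002,0.05,0.005,0,0,-0.1],
    [255,-0.004,0.1,0.005,0,0,-0.2],
    [255,-0.006,0.15,0.005,0,0,-0.3],
    [255,-0.008,0.2,0.005,0,0,-0.4],
    [255,-0.01,0.25,0.005,0,0,-0.5],
    [255,-0.012,0.3,0.005,0,0,-0.6],
    [255,-0.015,0.35,0.005,0,0,-0.656],
    [255,-0.016,0.38,0.0,0,0,-0.656],
    [255,-0.016,0.39,0.0,0,0,-0.656],
    [255,-0.016,0.39,0.0,0,0,-0.656],
    [255,-0.016,0.39,0.0,0,0,-0.656]
  ]
}}

```text
time: 6.22
ee_pos: [0.43, 0.1837, 0.1335]
ee_rot: [-0.951, 1.553, -1.563]
ft_force: [0.1, 0.1, -1.7]
finger_gap: 0.197
```

Run:
```python
from fit import *
st()
P=[snap("top","t2"),snap("side","s2")]
st()
a=cv2.resize(P[0]["frame"][150:255,205:310],(525,525),interpolation=cv2.INTER_CUBIC)
b=cv2.resize(P[1]["frame"][115:205,250:360],(642,525),interpolation=cv2.INTER_CUBIC)
cv2.imwrite("pics/c4.png",cv2.resize(np.hstack([a,b]),(800,360))[:,:,::-1])
for p in P:
    for q in("lid","tub"):
        print(q,[(np.round(r["xy"],1),round(r["confidence"],2),r["region"].sum()) for r in trace(q,p)])
```

```text
t 6.225 pos [0.43   0.1837 0.1335] jaw -0.4833 toolY [-0.005 -0.01  -1.   ] F [ 0.1  0.1 -1.7] gap 0.19664692139472667 q [-1.04  0.3   0.72  1.91 -0.23  1.02 -0.7 ]
t 6.325 pos [0.4301 0.1841 0.1337] jaw -0.4832 toolY [-0.005 -0.009 -1.   ] F [-0.  -0.2 -1.3] gap 0.1965972433216312 q [-1.04  0.3   0.72  1.91 -0.23  1.02 -0.7 ]
lid [(array([268.2, 208. ]), 0.83, np.int64(493)), (array([389.4, 254.8]), 0.83, np.int64(1326)), (array([370.5, 136.7]), 0.82, np.int64(1231)), (array([468.5, 208.3]), 0.74, np.int64(1307))]
tub [(array([276.9, 210.8]), 0.44, np.int64(3))]
lid [(array([269.5, 266.2]), 0.97, np.int64(1239)), (array([342.1, 338.6]), 0.92, np.int64(1889)), (array([388. , 234.2]), 0.68, np.int64(994)), (array([301.2, 158. ]), 0.65, np.int64(496))]
tub [(array([299.9, 174.3]), 0.97, np.int64(659)), (array([297. , 178.7]), 0.2, np.int64(79))]
```

View pics/c4.png

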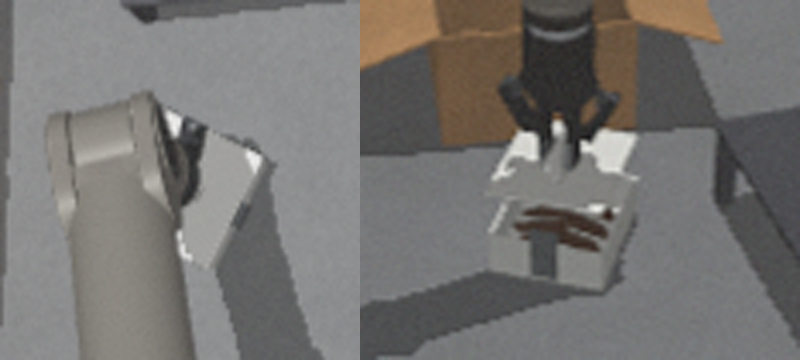

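```bash
cat >> fit.py <<'E'
def lidfit(p,v0,z,yaw,tag=None):
    r=[r for r in trace("lid",p) if np.linalg.norm(r["xy"]-proj(p,np.array([v0[0],v0[1],z])))<25]
    if not r: return None
    m=r[0]["region"].astype(float); g=p["frame"].astype(float)
    # compare only near the boundary of valid zone: ignore dark gripper / arm colours
    dark=cv2.dilate((g.max(2)<95).astype(np.uint8),np.ones((3,3)))>0
    def f(v):
        R=render(p,LID[:1],(v[0],v[1],yaw),z); return (np.abs(R-m)*~(dark&(m<.5))).sum()/m.sum()
    o=minimize(f,v0,method="Nelder-Mead",options=dict(initial_simplex=np.array(v0)+np.array([[0,0],[.008,0],[0,.008]]),xatol=2e-4,fatol=1e-4))
    if tag:
        im=cv2.resize(p["frame"],None,fx=5,fy=5,interpolation=cv2.INTER_CUBIC)
        R=render(p,LID[:1],(*o.x,yaw),z);
        for M,c in((R,(255,0,0)),(m,(0,255,0))):
            cs,_=cv2.findContours(cv2.resize((M>.5).astype(np.uint8),None,fx=5,fy=5,interpolation=cv2.INTER_NEAREST),cv2.RETR_EXTERNAL,cv2.CHAIN_APPROX_NONE);cv2.drawContours(im,cs,-1,c,1)
        u=(proj(p,np.array([*o.x,z]))*5).astype(int); cv2.imwrite(f"pics/{tag}.png",im[u[1]-200:u[1]+250,u[0]-250:u[0]+250,::-1])
    return np.round(o.x,4),round(o.fun,3)
E
python3 - <<'E'
from fit import *
st()
p=grab_frame("side"); print("side",lidfit(p,[.4365,.195],.1337-.0277,-.483,"c5"))
q=grab_frame("top"); print("top",lidfit(q,[.4365,.195],.1337-.0277,-.483))
E
```

```text
t 6.525 pos [0.4299 0.1854 0.1338] jaw -0.4812 toolY [-0.005 -0.008 -1.   ] F [ 0.1 -0.6 -1.8] gap 0.20098189433892039 q [-1.04  0.3   0.72  1.91 -0.23  1.02 -0.7 ]
side (array([0.4321, 0.1966]), np.float64(0.052))
top None
```

View pics/c5.png

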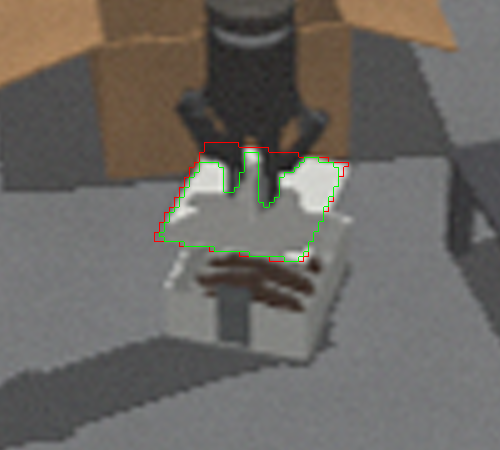

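{"api": "carry_out", "payload": {
  "increments": [
    [255,0.0034,0,-0.01,0,0,0],
    [255,0.0034,0,-0.025,0,0,0],
    [255,0.0034,0,-0.035,0,0,0],
    [255,0.0034,0,-0.04,0,0,0],
    [255,0.0034,0,-0.04,0,0,0]
  ]
}}

```text
time: 7.35
ee_pos: [0.433, 0.186, 0.0934]
ee_rot: [-0.952, 1.552, -1.56]
ft_force: [-0.5, 0.4, -1.3]
finger_gap: 0.198
```

Run:
```python
from fit import *
s=st()
p=grab_frame("side"); print("side",lidfit(p,[.4365,.195],s["ee_pos"][2]-.0277,-.483,"c6"))
```

```text
t 7.35 pos [0.433  0.186  0.0934] jaw -0.48 toolY [-0.006 -0.009 -1.   ] F [-0.5  0.4 -1.3] gap 0.19844382672530286 q [-1.    0.37  0.69  1.95 -0.28  0.93 -0.65]
side (array([0.4363, 0.1937]), np.float64(0.049))
```

View pics/c6.png

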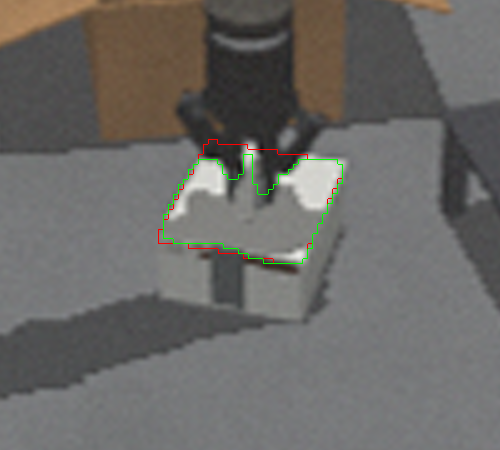

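{"api": "carry_out", "payload": {
  "increments": [
    [255,0.001,0.002,-0.002,0,0,0],
    [255,0.001,0.002,-0.005,0,0,0],
    [255,0.001,0.002,-0.008,0,0,0],
    [255,0.001,0.002,-0.01,0,0,0]
  ]
}}

```text
time: 7.95
ee_pos: [0.4363, 0.1884, 0.0857]
ee_rot: [-0.946, 1.551, -1.559]
ft_force: [-0.2, -2.1, 7.7]
finger_gap: 0.2
```

```bash
python3 -c "
from h import *
st()"
```

```text
t 7.95 pos [0.4363 0.1884 0.0857] jaw -0.4805 toolY [-0.001 -0.006 -1.   ] F [-0.2 -2.1  7.7] gap 0.19980584031615095 q [-0.99  0.39  0.68  1.95 -0.3   0.91 -0.64]
```

{"api": "carry_out", "payload": {
  "increments": [
    [255,0,0,-0.002,0,0,0],
    [255,0,0,-0.004,0,0,0],
    [255,0,0,-0.004,0,0,0]
  ]
}}

```text
time: 8.32
ee_pos: [0.4365, 0.1887, 0.0835]
ee_rot: [-0.946, 1.552, -1.557]
ft_force: [-5.3, -0.5, 16.0]
finger_gap: 0.201
```

Run:
```python
from fit import *
s=st()
p=grab_frame("side"); print("side",lidfit(p,[.4365,.195],s["ee_pos"][2]-.0277,-.483,"c7"))
pm=best("tub",p,(.436,.195,.03)); print(pm is not None)
```

```text
t 8.325 pos [0.4365 0.1887 0.0835] jaw -0.4803 toolY [-0.001 -0.004 -1.   ] F [-5.3 -0.5 16. ] gap 0.20069687225468205 q [-0.99  0.39  0.68  1.95 -0.3   0.91 -0.63]
side (array([0.44  , 0.1959]), np.float64(0.046))
True
```

View pics/c7.png

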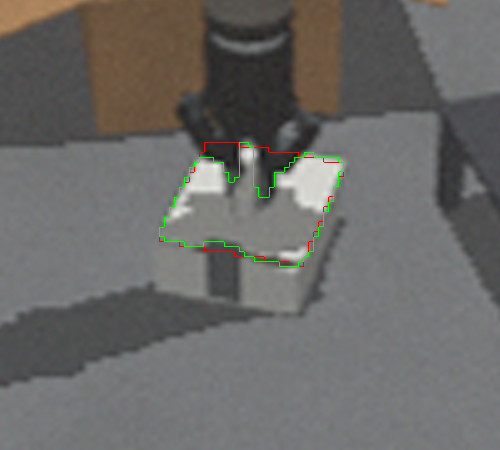

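{"api": "carry_out", "payload": {
  "increments": [
    [255,0,0,0.004,0,0,0],
    [255,-0.0025,0.001,0.004,0,0,0],
    [255,-0.0025,0.001,0.002,0,0,0],
    [255,-0.0025,0.001,-0.001,0,0,0],
    [255,-0.0025,0.001,-0.003,0,0,0],
    [255,-0.0025,0.001,-0.003,0,0,0]
  ]
}}

```text
time: 9.22
ee_pos: [0.4334, 0.1904, 0.0828]
ee_rot: [-0.947, 1.554, -1.554]
ft_force: [-10.3, -0.4, 21.3]
finger_gap: 0.2
```

```bash
python3 -c "
from h import *
st()"
```

```text
t 9.225 pos [0.4334 0.1904 0.0828] jaw -0.4799 toolY [-0.004 -0.002 -1.   ] F [-10.3  -0.4  21.3] gap 0.1995148183185511 q [-0.99  0.39  0.68  1.96 -0.31  0.91 -0.64]
```

{"api": "carry_out", "payload": {
  "increments": [
    [255,0,0,0.004,0,0,0],
    [255,0,0,0.008,0,0,0],
    [255,0,0,0.012,0,0,0],
    [255,0,0,0.012,0,0,0]
  ]
}}

```text
time: 9.72
ee_pos: [0.4336, 0.1904, 0.0947]
ee_rot: [-0.947, 1.554, -1.555]
ft_force: [1.1, 0.6, -4.6]
finger_gap: 0.197
```

```bash
cat >> fit.py <<'E'
def tubfit(p,v0,lm):
    """tub pose from a view where the lid region lm hides its top"""
    m=best("tub",p,(v0[0],v0[1],.03)); g=p["frame"]
    hide=cv2.dilate(lm.astype(np.uint8),np.ones((3,3)))>0
    dark=(g.max(2)<95)&(np.arange(400)[:,None]<np.argwhere(lm)[:,0].max()-6)
    use=~(hide|dark)
    f=lambda v:(np.abs(render(p,TUB,v,0)-np.maximum(m,0))*use).sum()/(m*use).sum()
    o=minimize(f,v0,method="Nelder-Mead",options=dict(initial_simplex=np.array(v0)+np.array([[0,0,0],[.008,0,0],[0,.008,0],[0,0,.1]]),xatol=2e-4,fatol=1e-4))
    return np.round(o.x,4),round(o.fun,3)
E
python3 - <<'E'
from fit import *
for k in range(2):
    s=st();print(s["ft_torque"])
    p=grab_frame("side");z=s["ee_pos"][2]-.0277
    l=lidfit(p,[.4365,.195],z,-.48,None)
    lm=[r for r in trace("lid",p) if np.linalg.norm(r["xy"]-proj(p,np.array([.4365,.195,z])))<25][0]["region"]
    t=[tubfit(p,[.4365,.195,y],lm) for y in(-.48,-.44)]
    for w in t:
        d=l[0]-w[0][:2];c,sn=np.cos(-.48),np.sin(-.48);print(l,w,"rel",np.round([c*d[0]+sn*d[1],-sn*d[0]+c*d[1]],4))
f=p["frame"];cv2.imwrite("pics/c8.png",cv2.resize(f[125:205,255:345],None,fx=8,fy=7,interpolation=cv2.INTER_CUBIC)[:,:,::-1])
E
```

```text
t 9.725 pos [0.4336 0.1904 0.0947] jaw -0.4798 toolY [-0.003 -0.002 -1.   ] F [ 1.1  0.6 -4.6] gap 0.1966648088254805 q [-1.    0.37  0.69  1.94 -0.29  0.93 -0.65]
[0.00162829 0.01385821 0.00194658]
(array([0.4376, 0.2003]), np.float64(0.051)) (array([ 0.4338,  0.2199, -0.4555]), np.float64(0.076)) rel [ 0.0124 -0.0156]
(array([0.4376, 0.2003]), np.float64(0.051)) (array([ 0.4341,  0.2199, -0.4523]), np.float64(0.076)) rel [ 0.0122 -0.0158]
t 9.975 pos [0.4332 0.1903 0.0945] jaw -0.4798 toolY [-0.004 -0.003 -1.   ] F [-0.3 -0.1 -4.8] gap 0.19570297816242985 q [-1.    0.37  0.69  1.94 -0.29  0.93 -0.65]
[-0.06044094  0.00445555 -0.06132353]
(array([0.4371, 0.2009]), np.float64(0.061)) (array([ 0.4346,  0.2145, -0.4896]), np.float64(0.087)) rel [ 0.0085 -0.0109]
(array([0.4371, 0.2009]), np.float64(0.061)) (array([ 0.4347,  0.215 , -0.4867]), np.float64(0.087)) rel [ 0.0086 -0.0114]
```

View pics/c8.png

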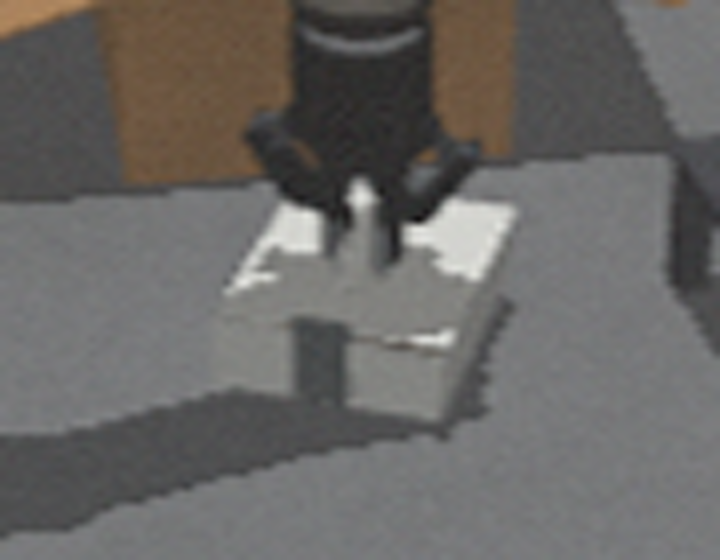

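Run:
```python
from fit import *
p=grab_frame("side");s=st();g=p["frame"].astype(int)
X=np.array([[.4,.125,z] for z in(0.,.05,.072)]);print(proj(p,X))
# vertical profiles through front clip and front walls
def px(cx,cy): return 255+cx/8,125+cy/7
for cx in(255,305,320,335,365,420):
    c=int(round(px(cx,0)[0]));print(c,[int(v) for v in g[160:190,c].mean(1)])
c,sn=np.cos(-.48),np.sin(-.48);R=np.array([[c,-sn,0],[sn,c,0],[0,0,1]])
for z0 in(0,.012):
  for nm,b in(("corner",[[-.065,-.075,0],[-.065,-.075,.055],[.065,-.075,0],[.065,-.075,.055],[0,-.082,0],[0,-.082,.072],[0,-.075,.055]]),):
    print(z0,proj(p,np.array(b)@R.T+[.437,.198,z0]).round(1).tolist())
```

```text
t 10.275 pos [0.4334 0.1904 0.0948] jaw -0.4799 toolY [-0.004 -0.002 -1.   ] F [-0.  -0.4 -4. ] gap 0.2022916472505575 q [-1.    0.37  0.69  1.94 -0.29  0.93 -0.65]
[[295.70678307 185.39602374]
 [295.48426657 176.53465629]
 [295.3835478  172.52369052]]
287 [194, 181, 174, 132, 204, 147, 123, 126, 129, 126, 141, 122, 126, 126, 129, 129, 132, 132, 132, 133, 128, 92, 76, 82, 78, 78, 80, 81, 83, 76]
293 [216, 147, 128, 130, 128, 132, 130, 128, 128, 129, 90, 75, 74, 70, 71, 71, 72, 77, 72, 72, 75, 76, 79, 80, 78, 80, 78, 81, 76, 79]
295 [144, 116, 124, 132, 127, 127, 127, 127, 130, 128, 112, 76, 73, 70, 74, 77, 74, 73, 73, 74, 76, 73, 74, 81, 80, 77, 81, 78, 78, 73]
297 [111, 112, 121, 127, 126, 136, 131, 130, 130, 129, 127, 84, 75, 70, 75, 69, 71, 69, 75, 72, 71, 73, 74, 78, 79, 78, 83, 77, 76, 113]
301 [114, 108, 103, 105, 121, 128, 126, 127, 128, 130, 129, 129, 135, 123, 126, 131, 132, 128, 130, 134, 128, 134, 133, 108, 81, 79, 80, 82, 100, 119]
308 [143, 124, 126, 125, 128, 127, 128, 128, 129, 129, 128, 124, 124, 218, 136, 102, 125, 132, 129, 129, 131, 130, 134, 132, 123, 85, 79, 119, 123, 122]
0 [[282.0, 181.9], [281.4, 172.2], [310.1, 186.9], [310.2, 177.2], [295.5, 185.4], [295.2, 172.5], [295.7, 174.7]]
0.012 [[281.9, 179.8], [281.3, 170.0], [310.1, 184.9], [310.2, 175.0], [295.4, 183.3], [295.1, 170.3], [295.7, 172.5]]
```

{"api": "carry_out", "payload": {
  "increments": [
    [255,0,0,-0.006,0,0,0],
    [255,0,0,-0.01,0,0,0],
    [255,0,0,-0.012,0,0,0],
    [255,0,0,-0.013,0,0,0],
    [255,0,0,-0.013,0,0,0]
  ],
  "newtons": 110
}}

```text
time: 10.9
ee_pos: [0.4327, 0.1908, 0.0833]
ee_rot: [-0.949, 1.557, -1.552]
ft_force: [-6.9, -1.4, 12.4]
finger_gap: 0.188
```

```bash
python3 -c "
from h import *
st()"
```

```text
t 10.9 pos [0.4327 0.1908 0.0833] jaw -0.4796 toolY [-0.006 -0.001 -1.   ] F [-6.9 -1.4 12.4] gap 0.18782486236481225 q [-0.99  0.39  0.68  1.96 -0.31  0.91 -0.64]
```

{"api": "carry_out", "payload": {
  "increments": [
    [255,0,0,-0.002,0,0,0],
    [255,0,0,-0.004,0,0,0],
    [255,0,0,-0.004,0,0,0]
  ]
}}

```text
time: 11.28
ee_pos: [0.4326, 0.1914, 0.0824]
ee_rot: [-0.949, 1.56, -1.549]
ft_force: [-9.8, -1.7, 23.0]
finger_gap: 0.187
```

{"api": "carry_out", "payload": {
  "increments": [
    [255,0,0,-0.003,0,0,0],
    [255,0,0,-0.003,0,0,0]
  ]
}}

```text
time: 11.52
ee_pos: [0.4321, 0.192, 0.0809]
ee_rot: [-0.949, 1.562, -1.547]
ft_force: [-4.3, -0.1, 6.4]
finger_gap: 0.186
```

```bash
python3 -c "
from h import *
st()"
```

```text
t 11.525 pos [0.4321 0.192  0.0809] jaw -0.4794 toolY [-0.009  0.004 -1.   ] F [-4.3 -0.1  6.4] gap 0.18580018375531532 q [-0.99  0.39  0.67  1.96 -0.32  0.91 -0.63]
```

{"api": "carry_out", "payload": {
  "increments": [
    [255,0,0,-0.002,0,0,0],
    [255,0,0,-0.004,0,0,0],
    [255,0,0,-0.004,0,0,0]
  ]
}}

```text
time: 11.9
ee_pos: [0.4324, 0.1926, 0.0784]
ee_rot: [-0.949, 1.563, -1.545]
ft_force: [-4.1, 0.5, 7.6]
finger_gap: 0.186
```

```bash
python3 -c "
from h import *
st()"
```

```text
t 11.9 pos [0.4324 0.1926 0.0784] jaw -0.4784 toolY [-0.009  0.006 -1.   ] F [-4.1  0.5  7.6] gap 0.1863311683128692 q [-0.98  0.4   0.67  1.96 -0.32  0.9  -0.62]
```

{"api": "carry_out", "payload": {
  "increments": [
    [255,0,0,-0.002,0,0,0],
    [255,0,0,-0.004,0,0,0],
    [255,0,0,-0.004,0,0,0]
  ]
}}

```text
time: 12.28
ee_pos: [0.4325, 0.1928, 0.0778]
ee_rot: [-0.95, 1.564, -1.542]
ft_force: [-11.0, -1.5, 25.3]
finger_gap: 0.189
```

```bash
python3 -c "
from h import *
st()"
```

```text
t 12.275 pos [0.4325 0.1928 0.0778] jaw -0.4777 toolY [-0.011  0.008 -1.   ] F [-11.   -1.5  25.3] gap 0.1892168854459707 q [-0.98  0.4   0.67  1.96 -0.33  0.9  -0.62]
```

{"api": "carry_out", "payload": {
  "increments": [
    [255,0,0,-0.003,-0.009,-0.004,0],
    [255,0,0,-0.004,-0.018,-0.007,0],
    [255,0,0,-0.004,-0.018,-0.007,0]
  ]
}}

```text
time: 12.65
ee_pos: [0.4324, 0.1929, 0.0778]
ee_rot: [-0.954, 1.552, -1.557]
ft_force: [-11.2, -4.8, 30.3]
finger_gap: 0.187
```

```bash
python3 -c "
from h import *
print(st()['ft_torque'])"
```

```text
t 12.65 pos [0.4324 0.1929 0.0778] jaw -0.4778 toolY [-0.006 -0.007 -1.   ] F [-11.2  -4.8  30.3] gap 0.18681109258530534 q [-1.    0.4   0.68  1.96 -0.31  0.9  -0.64]
[-0.98697753  2.50692877 -0.06188653]
```

{"api": "carry_out", "payload": {
  "increments": [
    [255,0,0,0.02,0,0,0],
    [255,0,0,0.04,0,0,0.05],
    [255,0.01,-0.03,0.045,0,0,0.16],
    [255,0.025,-0.06,0.045,0,0,0.28],
    [255,0.04,-0.09,0.045,0,0,0.4],
    [255,0.06,-0.12,0.045,0,0,0.5],
    [255,0.074,-0.145,0.045,0,0,0.559],
    [255,0.076,-0.15,0.045,0,0,0.559],
    [255,0.076,-0.15,0.045,0,0,0.559],
    [255,0.076,-0.15,0.045,0,0,0.559]
  ]
}}

```text
time: 13.9
ee_pos: [0.5077, 0.0446, 0.1224]
ee_rot: [-1.256, 1.146, -1.152]
ft_force: [0.3, 0.4, -4.7]
finger_gap: 0.193
```

```bash
python3 -c "
from h import *
print(st()['ft_torque'])"
```

```text
t 13.9 pos [0.5077 0.0446 0.1224] jaw 0.0832 toolY [-0.003 -0.009 -1.   ] F [ 0.3  0.4 -4.7] gap 0.19283077173052401 q [-0.62  0.39  0.63  1.82 -0.26  1.02  0.2 ]
[-0.03662923  0.02503461  0.01863705]
```

{"api": "carry_out", "payload": {
  "increments": [
    [255,0,0,-0.02,0,0,0],
    [255,0,0,-0.036,0,0,0],
    [255,0,0,-0.043,0,0,0],
    [255,0,0,-0.044,0,0,0],
    [0,0,0,-0.044,0,0,0],
    [0,0,0,-0.044,0,0,0],
    [0,0,0,-0.044,0,0,0],
    [0,0,0,-0.02,0,0,0],
    [0,0,0,0.03,0,0,0],
    [0,-0.05,0,0.08,0,0,0],
    [0,-0.12,-0.03,0.12,0,0,0],
    [0,-0.12,-0.08,0.12,0,0,0.1]
  ]
}}

```text
time: 15.4
ee_pos: [0.3888, -0.0299, 0.2431]
ee_rot: [-1.298, 1.062, -1.07]
ft_force: [0.5, -1.9, -0.5]
finger_gap: 1.002
```

{"api": "carry_out", "payload": {
  "increments": [
    [0,-0.02,-0.06,0,0,0,0.18],
    [0,-0.02,-0.12,0,0,0,0.36],
    [0,-0.02,-0.18,0,0,0,0.54],
    [0,-0.02,-0.18,0,0,0,0.72],
    [0,-0.02,-0.18,0,0,0,0.9],
    [0,-0.02,-0.18,0,0,0,0.9]
  ]
}}

```text
time: 16.15
ee_pos: [0.3685, -0.2115, 0.2434]
ee_rot: [-1.54, 0.368, -0.379]
ft_force: [0.0, 0.7, -0.2]
finger_gap: 1.001
```

```bash
cat >> fit.py <<'E'
CLOSED=TUB+[LID[0]+[0,0,.05],LID[1]+[0,0,.05]]
def closedfit(p,v0):
    c=v0[:2]; m=np.zeros((400,640))
    for q in("tub","lid","clip_left"):
        for r in trace(q,p):
            if np.linalg.norm(r["xy"]-proj(p,np.array([*c,.04])))<22 and r["region"].sum()<2500: m=np.maximum(m,r["region"])
    return fit([(p,m)],CLOSED,(c[0],c[1],[v0[2]]),0),m.sum()
E
python3 - <<'E'
from fit import *
st()
P=[snap("top","t9"),snap("side","s9")]
for p in P: print(closedfit(p,(.507,.055,.08)))
for q in("clip_left","clip_right"):
  for p in P: print(q,[(np.round(r["xy"],1),round(r["confidence"],2)) for r in find_in(q,p)])
a=cv2.resize(P[0]["frame"][80:240,210:350],(560,600),interpolation=cv2.INTER_CUBIC)[:,:]
b=cv2.resize(P[1]["frame"][150:220,290:370],None,fx=6,fy=6,interpolation=cv2.INTER_CUBIC)
a=cv2.resize(P[0]["frame"][150:210,250:320],None,fx=7,fy=7,interpolation=cv2.INTER_CUBIC)
o=np.hstack([a,b]);print(o.shape);cv2.imwrite("pics/c9.png",cv2.resize(o,(800,int(o.shape[0]*800/o.shape[1])))[:,:,::-1])
E
```

```text
t 16.15 pos [ 0.3685 -0.2115  0.2434] jaw 1.0949 toolY [ 0.006 -0.003 -1.   ] F [ 0.   0.7 -0.2] gap 1.0009383890343446 q [-0.5   0.06  1.04  1.87 -0.05  1.24  1.65]
((array([0.5081, 0.0517, 0.0663]), np.float64(0.085)), np.float64(1370.0))
((array([0.5035, 0.0528, 0.047 ]), np.float64(0.182)), np.float64(953.0))
clip_left []
clip_left []
clip_right []
clip_right [(array([328.8, 197.6]), 0.56)]
(420, 970, 3)
```

View pics/c9.png

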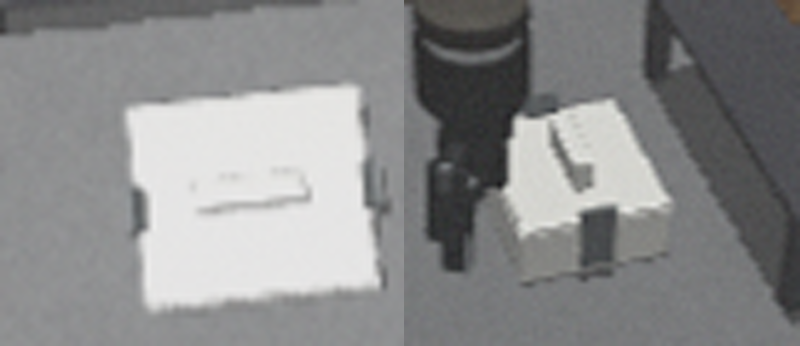

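{"api": "carry_out", "payload": {
  "increments": [
    [0,0.01,0.05,0,0,0,0.1],
    [0,0.02,0.1,0,0,0,0.25],
    [0,0.03,0.15,0,0,0,0.4],
    [0,0.038,0.2,0,0,0,0.5],
    [0,0.038,0.255,0,0,0,0.557],
    [0,0.038,0.255,-0.05,0,0,0.557],
    [0,0.038,0.255,-0.05,0,0,0.557]
  ]
}}

```text
time: 17.62
ee_pos: [0.4036, 0.045, 0.1904]
ee_rot: [-1.572, -0.061, 0.065]
ft_force: [0.2, 0.7, 0.8]
finger_gap: 1.001
```

```bash
python3 -c "
from h import *
st()"
```

```text
t 17.625 pos [0.4036 0.045  0.1904] jaw 1.6511 toolY [-0.002 -0.002 -1.   ] F [0.2 0.7 0.8] gap 1.001004666474374 q [-0.84  0.06  0.73  1.98 -0.05  1.11  1.56]
```

{"api": "carry_out", "payload": {
  "increments": [
    [0,0,0,-0.04,0.008,-0.1,0],
    [0,0,0,-0.08,0.016,-0.2,0],
    [0,0,0,-0.12,0.016,-0.2,0],
    [0,0,0,-0.145,0.016,-0.2,0],
    [0,0,0,-0.155,0.016,-0.2,0],
    [0,0,0,-0.155,0.016,-0.2,0]
  ]
}}

```text
time: 18.38
ee_pos: [0.4048, 0.0445, 0.0361]
ee_rot: [-1.559, -0.217, -0.095]
ft_force: [-0.3, -0.3, 0.4]
finger_gap: 0.999
```

```bash
python3 -c "
from h import *
st()"
```

```text
t 18.375 pos [0.4048 0.0445 0.0361] jaw 1.6488 toolY [ 0.198  0.013 -0.98 ] F [-0.3 -0.3  0.4] gap 0.9989423573902294 q [-0.75  0.23  0.65  2.34 -0.3   0.44  1.79]
```

{"api": "carry_out", "payload": {
  "increments": [
    [0,0.015,0.0012,0,0,0,0],
    [0,0.025,0.002,0,0,0,0],
    [0,0.035,0.0028,0,0,0,0],
    [0,0.05,0.004,0,0,0,0],
    [0,0.065,0.0053,0,0,0,0],
    [0,0.08,0.0065,0,0,0,0],
    [0,0.095,0.0077,0,0,0,0],
    [0,0.11,0.009,0,0,0,0],
    [0,0.125,0.0102,0,0,0,0],
    [0,0.135,0.011,0,0,0,0],
    [0,0.135,0.011,0,0,0,0]
  ]
}}

```text
time: 19.75
ee_pos: [0.5419, 0.0555, 0.0367]
ee_rot: [-1.559, -0.22, -0.098]
ft_force: [-0.2, 0.3, 0.1]
finger_gap: 0.999
```

Run:
```python
from fit import *
st()
P=[snap("top","t10"),snap("side","s10")]
print(closedfit(P[1],(.59,.063,.08)))
m=trace("tub",P[0]);print([(r["xy"],r["region"].sum()) for r in m][:3])
```

```text
t 19.75 pos [0.5419 0.0555 0.0367] jaw 1.6487 toolY [ 0.201  0.013 -0.98 ] F [-0.2  0.3  0.1] gap 0.998929672316085 q [-0.59  0.46  0.56  2.   -0.43  0.58  1.9 ]
((array([ 0.6296,  0.0441, -0.3294]), np.float64(2.266)), np.float64(323.0))
[([310.6, 154.1], np.int64(78))]
```

{"api": "carry_out", "payload": {
  "increments": [
    [0,0.01,0.0008,0,0,0,0],
    [0,0.018,0.0015,0,0,0,0],
    [0,0.025,0.002,0,0,0,0],
    [0,0.03,0.0024,0,0,0,0],
    [0,0.03,0.0024,0,0,0,0]
  ]
}}

```text
time: 20.68
ee_pos: [0.5711, 0.058, 0.0366]
ee_rot: [-1.559, -0.22, -0.097]
ft_force: [-0.8, -0.1, -0.1]
finger_gap: 1.003
```

Run:
```python
from fit import *
st()
p=snap("top","t11")
f=p["frame"].astype(int);w=(f.min(2)>185).astype(np.uint8)
n,l,s,c=cv2.connectedComponentsWithStats(w)
for i in range(1,n):
    if s[i][4]>40 and 220<c[i][0]<350 and 90<c[i][1]<230: print(s[i],c[i].round(1),ray(p,c[i],.055).round(3))
```

```text
t 20.675 pos [0.5711 0.058  0.0366] jaw 1.6489 toolY [ 0.2    0.013 -0.98 ] F [-0.8 -0.1 -0.1] gap 1.0033185877754973 q [-0.56  0.51  0.55  1.92 -0.45  0.62  1.9 ]
[271 147  41  19 429] [291.6 154.6] [[0.615 0.056 0.055]]
```

{"api": "carry_out", "payload": {
  "increments": [
    [0,0.003,0.0002,0,0,0,0],
    [0,0.006,0.0005,0,0,0,0],
    [0,0.008,0.0006,0,0,0,0],
    [0,0.008,0.0006,0,0,0,0]
  ]
}}

```text
time: 21.22
ee_pos: [0.5793, 0.0586, 0.0367]
ee_rot: [-1.559, -0.22, -0.098]
ft_force: [-3.0, -0.5, 0.6]
finger_gap: 0.998
```

{"api": "carry_out", "payload": {
  "increments": [
    [0,0.002,0.0002,0,0,0,0],
    [0,0.004,0.0003,0,0,0,0],
    [0,0.004,0.0003,0,0,0,0]
  ]
}}

```text
time: 21.6
ee_pos: [0.5802, 0.0586, 0.036]
ee_rot: [-1.558, -0.215, -0.093]
ft_force: [-9.8, -1.3, 7.1]
finger_gap: 1.003
```

{"api": "carry_out", "payload": {
  "increments": [
    [0,0.003,0.0002,0,0,0,0],
    [0,0.005,0.0004,0,0,0,0],
    [0,0.005,0.0004,0,0,0,0]
  ]
}}

```text
time: 21.98
ee_pos: [0.5803, 0.0587, 0.0347]
ee_rot: [-1.557, -0.206, -0.084]
ft_force: [-14.5, -2.6, 10.7]
finger_gap: 0.999
```

{"api": "carry_out", "payload": {
  "increments": [
    [0,-0.01,-0.001,0,0,0,0],
    [0,-0.03,-0.003,0,0,0,0],
    [0,-0.06,-0.005,0.03,0,0,0],
    [0,-0.11,-0.008,0.08,0,0,0],
    [0,-0.15,-0.012,0.13,0,0,0],
    [0,-0.18,-0.06,0.17,0,0,0],
    [0,-0.18,-0.12,0.2,0,0,0],
    [0,-0.18,-0.18,0.2,0,0,0],
    [0,-0.18,-0.24,0.2,0,0,0],
    [0,-0.18,-0.24,0.2,0,0,0],
    [0,-0.18,-0.24,0.2,0,0,0]
  ]
}}

```text
time: 23.35
ee_pos: [0.4011, -0.1829, 0.2354]
ee_rot: [-1.558, -0.206, -0.09]
ft_force: [-0.8, -0.7, 0.1]
finger_gap: 1.002
```

Run:
```python
from fit import *
st()
P=[snap("top","t12"),snap("side","s12")]
for p in P:
    r=[r for r in trace("lid",p)+trace("tub",p) if np.linalg.norm(r["xy"]-proj(p,np.array([.62,.06,.05])))<20]
    print([(r["xy"],r["region"].sum()) for r in r])
b=cv2.resize(P[1]["frame"][140:215,300:385],None,fx=6,fy=6,interpolation=cv2.INTER_CUBIC)
a=cv2.resize(P[0]["frame"][90:180,230:345],None,fx=5,fy=5,interpolation=cv2.INTER_CUBIC)
o=np.hstack([a,b]);print(o.shape,800/o.shape[1]);cv2.imwrite("pics/c10.png",cv2.resize(o,(800,int(o.shape[0]*800/o.shape[1])),interpolation=cv2.INTER_AREA)[:,:,::-1])
v=(.637,.0644,.081)
c,s=np.cos(v[2]),np.sin(v[2])
T=np.array([[x,y,.055] for x,y in((-.045,.075),(-.045,-.075),(0,.075),(0,-.075),(-.045,.0))])
print(proj(P[0],np.c_[T[:,:2]@np.array([[c,s],[-s,c]])+v[:2],T[:,2]]).round(1).tolist())
```

```text
t 23.35 pos [ 0.4011 -0.1829  0.2354] jaw 1.6448 toolY [ 0.187  0.014 -0.982] F [-0.8 -0.7  0.1] gap 1.0018133273115375 q [-0.85 -0.15  1.22  1.97  0.07  1.05  2.  ]
[([290.2, 153.4], np.int64(539))]
[([349.9, 190.7], np.int64(307))]
(450, 1085, 3) 0.7373271889400922
[[270.7, 162.7], [310.4, 158.5], [269.5, 150.9], [309.1, 146.8], [290.6, 160.6]]
```

View pics/c10.png

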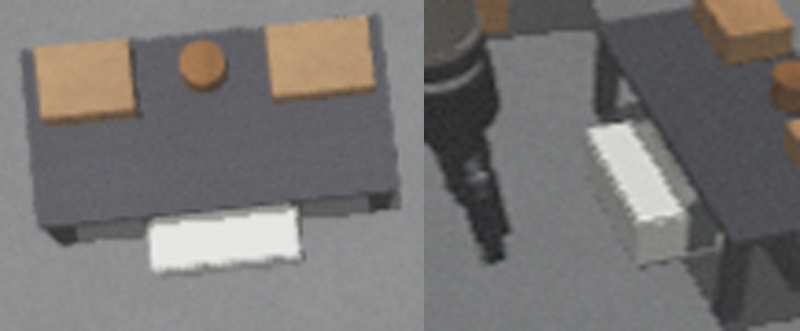

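```bash
python3 -c "
from cell import *
print(job_done())"
```

```text
the job is handed in; nothing more can be done
None
```

I put the white lid on the tub and pressed it down until it hit a hard stop. Then I carried the closed tub by its rib and pushed it under the rack, flat side first, until it met the stop rail. I handed the job in at about 23.5 s on the robot's clock.

**Lid and clips:**
- **Seating:** The lid first caught on the tub's edge and needed a small sideways correction. The tub also lifted briefly with the lid while it was only partly snapped on.
- **Force:** Snapping it down took about 23 N, more than the stated 10–18 N. The final press reached about 30 N.
- **Check:** The lid then stopped at the height expected for a snapped lid, and the tub hung from the rib. Pictures from both cameras showed both clips at the lid's edges. I could not read the clip positions directly.

**Position under the rack:**
- **Stop rail:** Contact came where I predicted it, with the push building to about 15 N.
- **Fit:** In the last top view, the tub's front corners were within about 1.5 pixels (roughly 6 mm) of where they should be.
- **Squareness:** Its front edge was square to the rack within about 0.01 rad.
- **Deck:** The pictures and forces showed no sign of hitting the deck.

**Disagreements:** The two cameras differed by 2–5 mm throughout. The side-camera fits were poor: 0.18 mismatch with the tub in front of the rack, and no usable fit once it was partly hidden.

I never moved near the pot, the log or the look-alikes and kept clear of the carton, but I did not re-measure any of them at the end.

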